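Load a smoke-wood block into the grill's smoke box

ROBOT

A 6-joint arm with a two-finger parallel gripper is mounted at the origin on the work surface. World frame = base frame: x ahead of the robot, y to its left, z up, the work surface at z = 0. Lengths are in mm, angles in rad, forces in N, time in s.
With the tool pointing down it reaches from about 300 to 775 mm from the base axis. Payload 14.6 kg.
Tool frame: the origin (TCP) lies on the centre line of the jaws, within the pads' length; the fingertips stand 19 mm ahead of it and the grasp point (between the pads) is the TCP (bot.tip_reach is the distance from the TCP to the fingertips, in mm); z points along the fingers, y is the line along which they close (so a half turn about z gives the same grasp; the last joint's range is limited). The gripper opens to 85 mm and grips with 20 to 120 N. Pads are 22 mm wide; open, the fingers measure 114 mm over their backs; the gripper's body (76 mm by 85 mm) begins 54 mm behind the grasp point. The pads swing forward as they close: fully open they stand 13 mm farther back than shut.
Start: joints at [-1.247, 0.3, 1.521, -0, 1.321, -0.067], TCP at [209.503, -508.525, 250.281] pointing down, gripper open.
Joint ranges: [-3.03, 3.03], [-0.79, 2.21], [0.23, 2.52], [-1.04, 4.18], [0, 3.07], [-2.55, 2.55]. Speed limits (rad/s): [2.22, 2.22, 2.57, 3.14, 3.14, 3.14].

INTERFACE

Orientations are given as a unit quaternion [w, x, y, z].
In Python, from rig import bot gives the robot as it stands. Calls block until the motion is done:
- bot.move_to(position, orientation): joint-space move of the TCP to a pose.
- bot.servo_line(position, attitude=None, speed=150, until_force=None): straight line of the TCP; attitude=None keeps the orientation; speed is the mean speed in mm/s. With until_force (N) it stops when the force on the tool has changed by that much, and returns True; else False.
- bot.move_joints(angles): joint-space move.
- bot.move_gripper(opening, grip_force=None): finger opening in mm; grip_force is the grip in N (None keeps the last); returns when the fingers have stopped.
- bot.dwell(seconds).
- bot.ik(position, orientation): joint angles nearest the present ones, or None.
- bot.read_state(): the state.
- bot.read_camera(name): name is "side" or "top" or "wrist"; returns a dict with "image" (384x512x3 uint8, blue, green, red), "depth" (384x512 float32, mm along the optical axis (not along the pixel's ray), 0 where there is no reading), "fovy" (degrees; the focal length in pixels is half the picture's height over the tangent of half this angle, whatever the lens; pixels are square), "cx", "cy" (the principal point, pixels), "eye" and "attitude" of the camera in the world; the wrist camera has in their place "mount" (4x4, takes a point from camera to tool coordinates, whose origin is the TCP and whose axes are the flange's). Camera axes: x right, y down, z forward; pixel columns grow to the right and rows downward; lengths in mm; the calibration is good to about 2 mm. A picture is of the moment at which its call begins: read the wrist's pose just before it.
A pose or a line that the arm cannot do raises bot.MotionError and nothing moves.
- bot.finish_job(): hands the job in; it is judged then, once.
The state is a dict: "clock": time; "joint_positions": joint angles; "qvel": joint speeds; "effort": joint torques, N m; "ee_pos": TCP position; "tool_rot": TCP orientation; "ft_force": force on the tool from outside, world axes, zero at the start; "moment": the same for the moment, N m; "grip_width": finger opening in mm; "grip_force": force on a finger pad.
Only numpy, scipy, OpenCV 4.12 (cv2) and the standard library are available. Lean on these libraries where they do the work, as an engineer would, in place of code of your own. Each camera call takes 0.05 s, during which the arm holds its last target. There are 200 camera calls.

TASK

Lay the 60 mm wood block lengthwise in the open trough of the smoke box and let go of it, then push it with the push stick along the guide and against the spring plate inside, until the catch drops behind the block and holds it there; push gently and never ram the spring plate against its stop. Draw the stick out and stand it upright on the counter again, and leave everything else where it is.

Things in the scene. Friction and masses are not known exactly. Their poses are not given: they have to be found in the camera images.
- feeder: Stainless smoke box with feed guide, fixed on the counter. Origin: on the counter, under the guide's centre line at the box's front wall. x = feed direction, z up. Open trough x -100 to 0 mm; box x 0 to 190 mm, 130 mm wide, 102 mm high, open on top but for two cross bars. The catch and spring plate inside sit on a cradle that cooks hook in at differing depths; nothing reports its setting.
- trough (a point): Middle of the trough's floor, 30 mm above the counter, 50 mm before the box; axes as the feeder's. 33 mm between the side walls, which are upright to 6 mm above the floor, then flare out to 12 mm above it (50 mm over all). The trough's outer end is open.
- entry (a point): Where the guide enters the box: on the guide floor (30 mm above the counter, level throughout), in the front wall; axes as the feeder's. Opening 36 mm wide, 45 mm high. Inside, the guide runs between cheeks 34 mm apart. A hanging catch has its tip 30 mm above the floor, 48 to 98 mm in (unknown). The block lifts it with about 1 N; it drops once the block's rear end is 2 to 3 mm past the tip.
- chamber (a point): Middle of the box's open top. Inside, a spring plate stands 57.5 mm beyond the catch's tip, wherever that is. It yields from 3 N at 1.2 N/mm, so the catch drops behind the block at about 9 N; after 11 mm (about 16 N) it meets a rigid stop. Over 18 N of push on the block harms it. Bearing down while pushing adds friction of some N. Let back too early, the block is pushed back and stays loose.
- block: Plain wood block, 60 x 30 x 40 mm (x, y, z), 50 g, standing on the counter with its 40 mm edges upright, as it must also lie in the trough (its 60 mm length along the guide, either end first). Origin: centre of its underside. Only this one fits: the larger and the shorter pieces of wood are something else.
- pusher: Push stick, about 200 g: a flat steel bar 185 x 26 x 16 mm (x, y, z) bearing an upright dark wooden handle, 34 mm along x, 26 mm across (y), 16 to 68 mm above the bar's underside. Origin: on the underside, below the handle's middle. The bar runs from x = -45 mm to the nose at +140 mm; the nose's flat end is 26 mm wide, 22 mm high and passes below the catch. It stands upright on its bar.
- chunk: Bystander: larger wood chunk 75 x 50 x 50 mm. Origin: centre of its underside.
- stub: Bystander: short wood piece 34 x 30 x 24 mm. Origin: centre of its underside.
- tongs: Bystander: steel tongs 240 mm long lying flat along its x, 18 mm high.
- oil: Bystander: yellow oil bottle, 60 mm in diameter, 190 mm high.
- mill: Bystander: dark wooden pepper mill, 56 mm in diameter, 180 mm high.
- scraper: Bystander: grill scraper lying flat, 240 mm long along its x, blade 110 mm wide.
- pan: Bystander: steel pan 108 x 176 mm, 65 mm high.
- jar: Bystander: glass jar, 70 mm in diameter, 90 mm high.
There are look-alikes about, which are no part of the job. What is shaped like the block but pink is not meant. What is shaped like the pusher but green is not meant.

How it is judged:
By the outcome, as a careful person would: the job done as asked, in the order asked, and still so for the second after the job is handed in, with the robot touching nothing.
It also fails if it takes over 72 s, if anything falls off the work surface, if the arm or the gripper's body presses on something with over 40 N, if the wrist force passes 120 N, or if a joint passes its speed limit or range.

## Working session

There is one attempt and no reset: what is moved stays moved. The work goes in short steps, each a Python script; the robot and the scene stay as the last script left them, time stands still between calls to the robot, and variables do not carry over. Pictures are saved under pics/ and viewed, at most 10 in all, crops included, and the job is handed in when it is done.

```bash
ls; mkdir -p pics
cat > h.py <<'E'
import numpy as np, cv2
from scipy.spatial.transform import Rotation as R
from rig import bot
def rot(q): return R.from_quat([q[1],q[2],q[3],q[0]])
def quat(r):
    x,y,z,w=r.as_quat(); return [w,x,y,z]
def cam(name):
    s=bot.read_state(); c=bot.read_camera(name)
    if name=='wrist':
        T=np.eye(4); T[:3,:3]=rot(s['tool_rot']).as_matrix(); T[:3,3]=s['ee_pos']; T=T@np.array(c['mount'])
    else:
        T=np.eye(4); T[:3,:3]=rot(c['attitude']).as_matrix(); T[:3,3]=c['eye']
    c['T']=T; c['f']=192/np.tan(np.radians(c['fovy'])/2); return c
def cloud(c):
    v,u=np.mgrid[:384,:512]; d=c['depth']
    p=np.stack([(u-c['cx'])/c['f']*d,(v-c['cy'])/c['f']*d,d],-1)
    w=p@c['T'][:3,:3].T+c['T'][:3,3]; w[d<=0]=np.nan; return w
E
python3 - <<'E'
from h import *
import pickle
for n in('top','side'):
    c=cam(n); cv2.imwrite(f'pics/{n}0.png',cv2.resize(c['image'],(800,600))); pickle.dump(c,open(n+'.pkl','wb'))
    print(n,c['T'].round(2),c['f'])
s=bot.read_state();print(s['clock'],s['tool_rot'],s['ft_force'])
E
```

```text
pics
top [[-1.00000e-02 -9.80000e-01  2.00000e-01  2.73500e+02]
 [-1.00000e+00  1.00000e-02 -1.00000e-02  2.53500e+01]
 [ 0.00000e+00 -2.00000e-01 -9.80000e-01  1.47784e+03]
 [ 0.00000e+00  0.00000e+00  0.00000e+00  1.00000e+00]] 439.64863958120424
side [[-9.5000e-01 -2.0000e-01  2.6000e-01  2.8144e+02]
 [-3.2000e-01  5.3000e-01 -7.9000e-01  8.3594e+02]
 [ 2.0000e-02 -8.3000e-01 -5.6000e-01  6.9567e+02]
 [ 0.0000e+00  0.0000e+00  0.0000e+00  1.0000e+00]] 362.6235205481242
0.1 [-5.26897527e-04  9.80969745e-01  1.94159930e-01 -5.65144220e-05] [-0.19676466  0.39735166 -0.05602855]
```

View pics/top0.png

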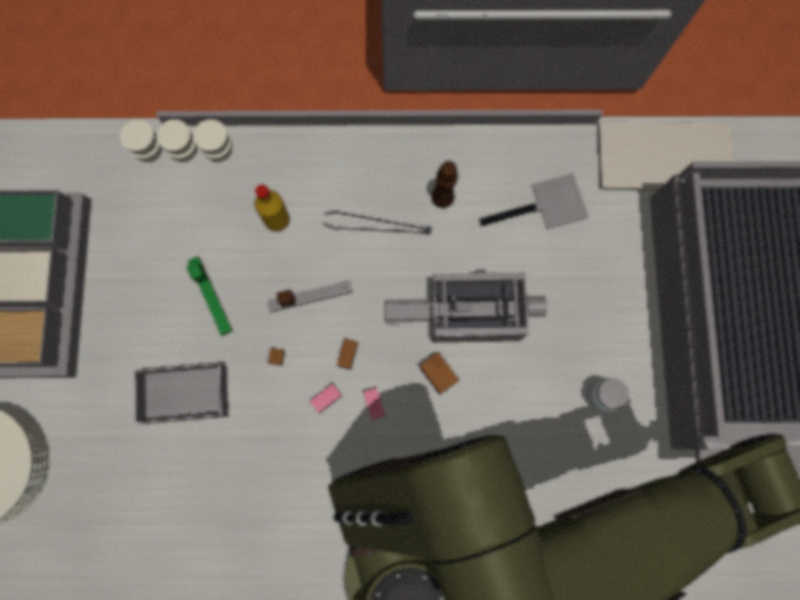

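View pics/side0.png

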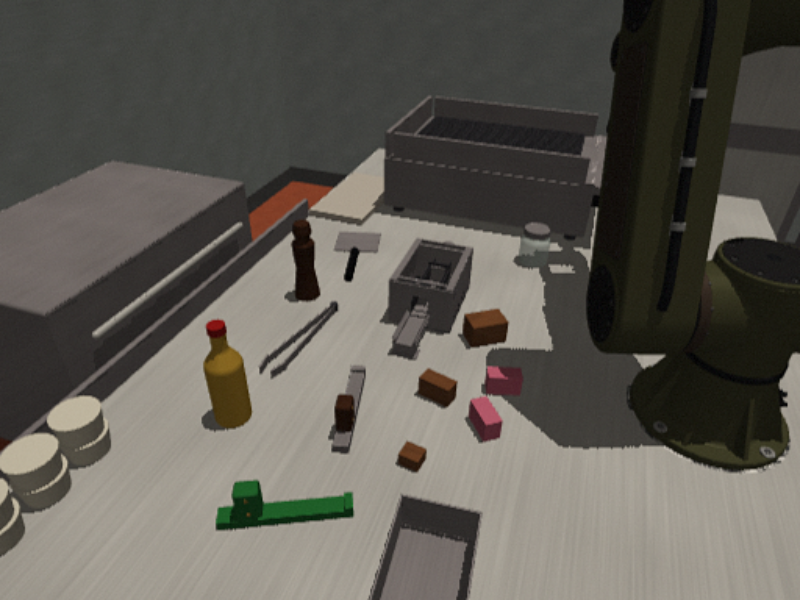

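Top view (800×600 pixels): the brown pieces are at (347,353), (277,356) and (438,372), the pink look-alikes at (325,397) and (373,403). The middle-sized brown piece at (347,353) fits the block; (277,356) is the short stub and (438,372) the larger chunk. The push stick is the steel bar with a dark handle at (286,298) and its nose at (350,287); the green one at (210,295) is the look-alike. The feeder is at (478,306), with its trough on the left at (405,310).

Run:
```python
from h import *
import pickle
c=pickle.load(open('top.pkl','rb')); w=cloud(c)
for n,u,v in [('block',347,353),('stub',277,356),('chunk',438,372),('handle',286,296),('nose',349,288),('tail',272,306),('troughstart',388,311),('trough',410,310),('box L',432,306),('boxR',524,306),('pink',325,397)]:
    print(n,w[int(v*.64),int(u*.64)].round(0))
# wrist view between
down=quat(R.from_quat([1,0,0,0]))
print(bot.read_camera('wrist')['mount'])
```

```text
block [448. 118.  36.]
stub [445. 269.  19.]
chunk [403. -71.  51.]
handle [563. 244.  70.]
nose [590. 116.  22.]
tail [553. 282.  17.]
troughstart [537.  32.  24.]
trough [539. -15.  29.]
box L [549. -62.  28.]
boxR [ 537. -249.   85.]
pink [354. 163.  35.]
[[ 4.10294178e-04 -9.52788240e-01 -3.03635311e-01  7.77451337e+01]
 [ 9.99999766e-01  5.57333284e-04 -3.97603679e-04 -2.58294509e-01]
 [ 5.48058174e-04 -3.03635077e-01  9.52788245e-01 -1.22802639e+02]
 [ 0.00000000e+00  0.00000000e+00  0.00000000e+00  1.00000000e+00]]
```

Run:
```python
from h import *
import pickle
M=np.array([[0,1,0],[1,0,0],[0,0,-1]]).T.astype(float) # cols: x=+y,y=+x,z=-z
q=quat(R.from_matrix(M)); print(q)
for n,p in(('A',[500,190,290]),('B',[520,30,290])):
    bot.move_to(p,q); c=cam('wrist'); pickle.dump(c,open(n+'.pkl','wb'))
    cv2.imwrite(f'pics/{n}.png',cv2.resize(c['image'],(800,600),interpolation=cv2.INTER_CUBIC))
    s=bot.read_state(); print(n,s['clock'],s['joint_positions'],s['ft_force'],c['f'])
```

```text
[np.float64(0.0), np.float64(0.7071067811865475), np.float64(0.7071067811865475), np.float64(0.0)]
A 2.875 [ 2.93552204e-01  2.37928574e-01  1.50676504e+00 -9.37266222e-05
  1.39700195e+00  2.94600644e-01] [-0.04054337  0.48157021  0.61730786] 281.7008949508093
B 3.6083 [-1.19434924e-02  2.05881458e-01  1.54550230e+00  1.86426338e-04
  1.39015030e+00 -1.21216400e-02] [ 0.84343619  0.52323839 -0.32271636] 281.7008949508093
```

View pics/A.png

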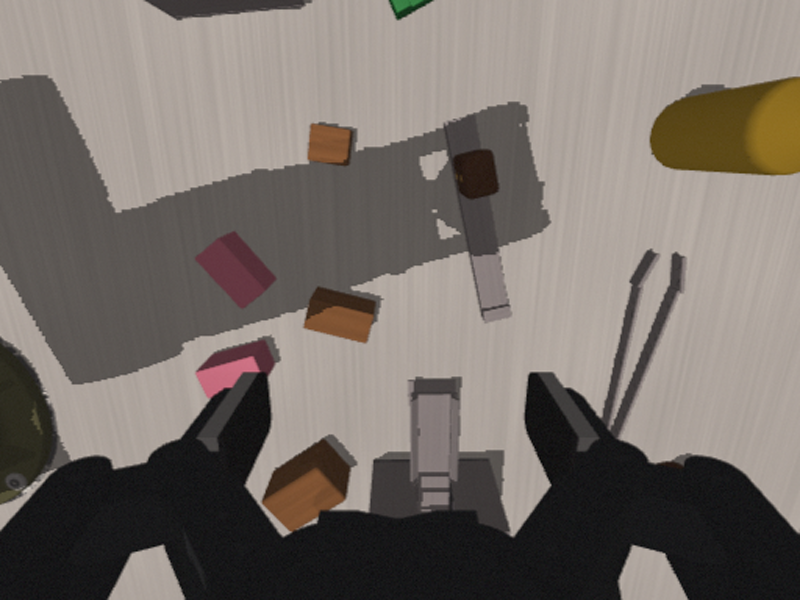

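View pics/B.png

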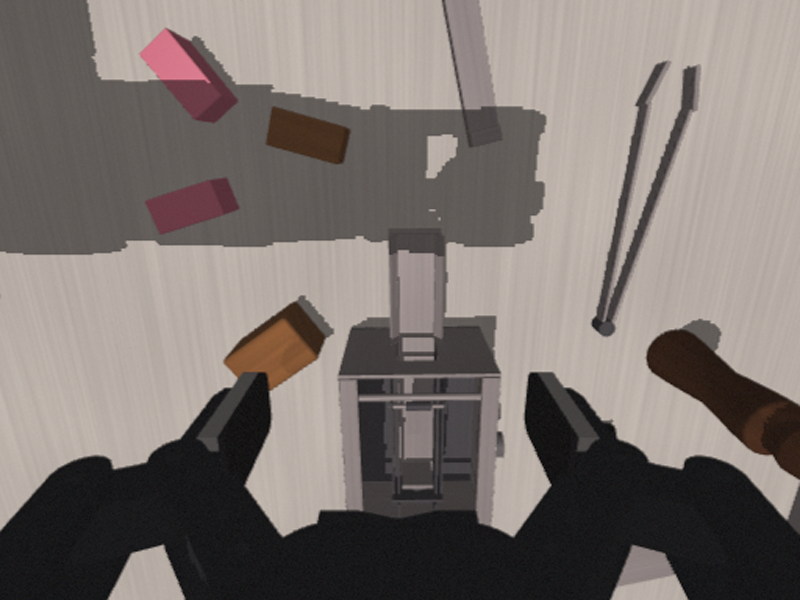

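Picture A (800×600): block at (340,315), between the stub at (330,143) and the chunk at (307,485); the pusher's handle is at (476,173) and its nose at (495,315). Picture B: block (308,134), trough from (418,240) to (418,340), box front wall at v≈340–375.

Run:
```python
from h import *
import pickle
def rect(w,cx,cy,r,z0,z1,tag):
    m=(np.hypot(w[...,0]-cx,w[...,1]-cy)<r)&(w[...,2]>z0)&(w[...,2]<z1)
    p=w[m]
    (c,s,a)=cv2.minAreaRect(p[:,:2].astype(np.float32)); print(tag,len(p),'c',np.round(c,1),'s',np.round(s,1),'a',round(a,1),'z',np.median(p[:,2]).round(1))
    return p
A=pickle.load(open('A.pkl','rb'));B=pickle.load(open('B.pkl','rb'));wa=cloud(A);wb=cloud(B)
for n,w in(('A',wa),('B',wb)):
    rect(w,448,118,45,36,46,n+' block')
    g=w[(np.abs(w[...,0]-480)<25)&(np.abs(w[...,1]-60)<30)]; print('counter z',np.nanmedian(g[:,2]))
rect(wa,448,269,35,18,30,'A stub')
rect(wa,403,-71,60,44,56,'A chunk')
rect(wa,563,244,40,60,76,'handle')
p=rect(wa,570,200,110,11,27,'bar')
rect(wb,540,-20,60,33,48,'troughwalls')
# trough cross-section: lines across y, print x extents per height
for y in (20,0,-20,-40):
    m=(np.abs(wb[...,1]-y)<3)&(np.abs(wb[...,0]-540)<40)&(wb[...,2]>15)
    q=wb[m]; o=np.argsort(q[:,0]); print(y,[(int(a),int(b)) for a,b in q[o][::2][:, [0,2]]])
# box top rim
m=(wb[...,2]>92)&(wb[...,2]<112)&(np.abs(wb[...,0]-540)<80)&(wb[...,1]<-40)&(wb[...,1]>-240)
q=wb[m]; print('rim',q[:,0].min(),q[:,0].max(),q[:,1].max(), cv2.minAreaRect(q[:,:2].astype(np.float32)))
c=pickle.load(open('top.pkl','rb'));w=cloud(c)
m=(w[...,2]>92)&(w[...,2]<115)&(np.abs(w[...,0]-540)<90)&(w[...,1]<-30)&(w[...,1]>-280)
q=w[m]; print('toprim',cv2.minAreaRect(q[:,:2].astype(np.float32)),np.median(q[:,2]))
cr=np.hstack([cv2.resize(A['image'][165:235,180:260],(400,350)),cv2.resize(B['image'][140:250,210:330],(400,350))])
cv2.imwrite('pics/crop1.png',cr)
```

```text
A block 843 c [446.3 120.9] s [30.3 59.9] a 74.8 z 39.1
counter z -0.966282492332482
B block 1208 c [446.2 120.5] s [29.9 60. ] a 74.8 z 39.2
counter z 344.62476548376446
A stub 622 c [442.4 273.5] s [29.9 34. ] a 81.1 z 23.1
A chunk 1232 c [403.7 -71.4] s [74.9 50. ] a 35.3 z 48.9
handle 625 c [563. 251.] s [26.1 33.7] a 13.5 z 66.8
bar 1936 c [574.  204.9] s [ 26.6 184.7] a 13.6 z 15.1
troughwalls 916 c [547.9 -18.5] s [113.8  87. ] a 79.8 z 39.2
20 [(512, 40), (512, 40), (514, 40), (514, 41), (514, 42), (515, 39), (515, 40), (516, 37), (516, 39), (518, 35), (518, 35), (519, 35), (519, 35), (520, 28), (520, 28), (522, 29), (522, 27), (523, 30), (523, 28), (525, 29), (525, 27), (526, 30), (526, 28), (527, 29), (527, 27), (529, 30), (529, 28), (530, 29), (530, 27), (532, 29), (532, 29), (533, 29), (533, 28), (534, 28), (534, 29), (536, 30), (536, 29), (536, 27), (537, 29), (537, 28), (539, 28), (539, 28), (540, 29), (540, 27), (541, 30), (541, 27), (541, 28), (543, 29), (543, 28), (544, 28), (544, 28), (545, 30), (546, 29), (547, 28), (547, 28), (548, 29), (548, 28), (550, 30), (550,
[... 4002 characters left out ...]
 29), (535, 28), (536, 30), (536, 28), (538, 30), (538, 29), (539, 29), (539, 29), (541, 29), (541, 28), (542, 30), (542, 29), (544, 29), (544, 29), (545, 30), (545, 29), (547, 30), (547, 29), (548, 29), (548, 29), (550, 29), (550, 29), (551, 29), (551, 29), (552, 30), (553, 29), (553, 35), (553, 36), (555, 37), (555, 37), (556, 37), (556, 37), (557, 40), (558, 38), (559, 40), (559, 40), (560, 40), (560, 40)]
rim 472.74788442484333 603.8343873130573 -59.07931667915089 ((538.2840576171875, -135.5501251220703), (130.06809997558594, 152.31787109375), 0.5782268047332764)
toprim ((537.845947265625, -158.0863037109375), (130.7528533935547, 191.21853637695312), 0.7307063937187195) 101.0240079856768
```

View pics/crop1.png

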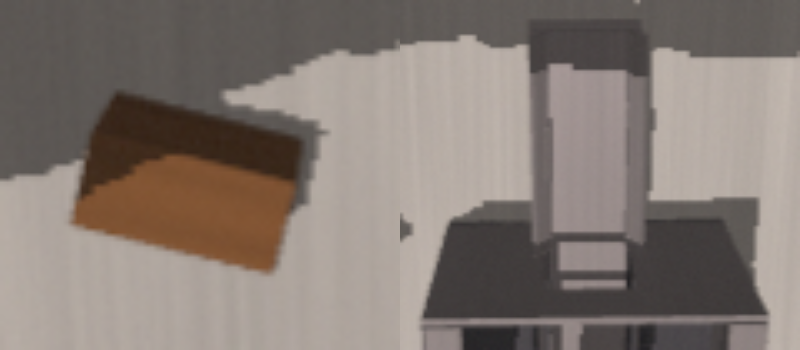

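The crop confirms it: the left half shows the plain brown 60×30 block, and the right half shows the empty trough and entry. Next I pick and place the block.

```bash
cat >> h.py <<'E'
def tq(ang):  # tool pointing down, tool x at world angle ang (deg)
    a=np.radians(ang); x=np.array([np.cos(a),np.sin(a),0]); z=np.array([0,0,-1.]); return quat(R.from_matrix(np.column_stack([x,np.cross(z,x),z])))
D=np.array([0.0105,-1,0]); D/=np.linalg.norm(D)      # feed direction
ENT=np.array([536.4,-60.5,0])                         # feeder origin
def F(x,z): p=ENT+D*x; p[2]=z; return p.tolist()
FA=90.6
def st(): 
    s=bot.read_state(); return round(s['clock'],2),np.round(s['ee_pos'],1),np.round(s['ft_force'],2),round(s['grip_width'],1),round(s['grip_force'],1)
E
python3 - <<'E'
from h import *
q=tq(164.8)
bot.move_to([446.3,120.7,110],q); bot.move_gripper(60)
bot.servo_line([446.3,120.7,36],speed=80); bot.move_gripper(20,35); print(st())
bot.servo_line([446.3,120.7,130],speed=120); print(st())
bot.move_to(F(-50,130),tq(FA)); bot.dwell(.2); print(st())
hit=bot.servo_line(F(-50,78),speed=100)
hit=bot.servo_line(F(-50,64),speed=25,until_force=5); print(hit,st())
E
```

```text
(6.47, array([446.6, 120.8,  36.5]), array([-1.4 , -0.34,  6.73]), 29.5, 35.3)
(7.4, array([446. , 120.6, 129.3]), array([-0.48,  0.26, -1.11]), 29.2, 34.6)
(8.57, array([535.7,  -9.9, 130. ]), array([0.2 , 0.49, 0.39]), 29.6, 34.6)
True (9.72, array([536. , -10.5,  66.4]), array([-1.59,  0.38,  6.04]), 29.1, 35.6)
```

Run:
```python
from h import *
bot.move_gripper(50); bot.servo_line(F(-50,140),speed=120)
bot.move_to(F(-130,240),tq(FA)); c=cam('wrist'); w=cloud(c); print(st())
m=(np.abs(w[...,0]-536)<40)&(np.abs(w[...,1]+10)<45)&(w[...,2]>55)&(w[...,2]<80); p=w[m]
print(len(p),cv2.minAreaRect(p[:,:2].astype(np.float32)),np.median(p[:,2]))
m=(np.hypot(w[...,0]-563,w[...,1]-251)<40)&(w[...,2]>58)&(w[...,2]<76); print(cv2.minAreaRect(w[m][:,:2].astype(np.float32)),m.sum())
cv2.imwrite('pics/C.png',cv2.resize(c['image'],(800,600)))
```

```text
(11.44, array([534.6,  69.2, 238.7]), array([ 0.17, -0.78, -0.19]), 50.0, 0.0)
1301 ((536.1005859375, -9.214107513427734), (29.921476364135742, 59.98917770385742), 0.36065804958343506) 69.00047740642799
((561.3641967773438, 233.11666870117188), (13.343287467956543, 1.866313099861145), 4.558992862701416) 30
```

View pics/C.png

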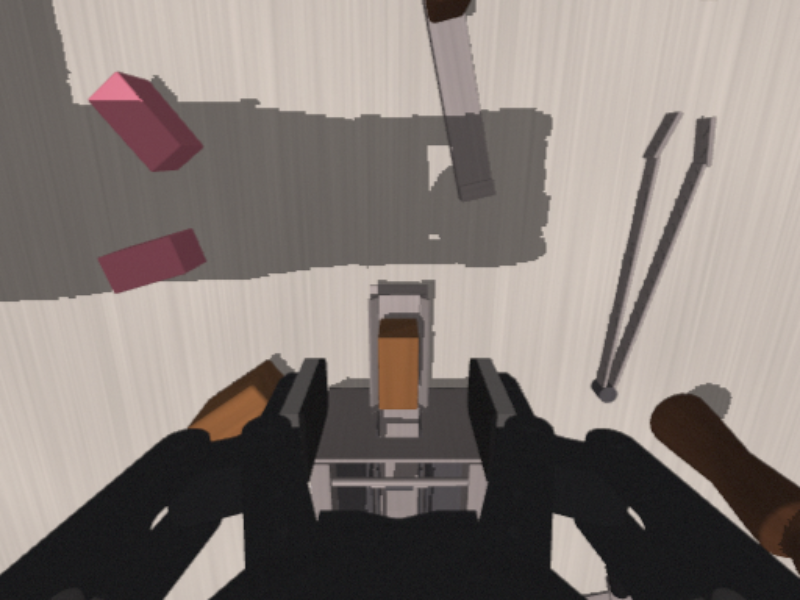

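Picture C shows the block seated square in the trough, its top at (399,370). Next I grip the stick, bring it behind the block and push up to the first plate contact.

Run:
```python
from h import *
q=tq(103.5)
bot.move_to([563,251,140],q)
bot.servo_line([563,251,50],speed=90); bot.move_gripper(10,90); print(st())
bot.servo_line([563,251,130],speed=80)
x0=-94-140   # nose 4 mm behind... block rear at x=-81
bot.move_to(F(x0,130),tq(FA)); bot.dwell(.2); print('above',st())
hit=bot.servo_line(F(x0,90),speed=80)
hit=bot.servo_line(F(x0,78),speed=20,until_force=4); print('down',hit,st())
```

```text
(13.78, array([563.3, 251.1,  50.7]), array([-1.07, -0.17,  5.44]), 25.2, 89.0)
above (15.56, array([534.1, 174.2, 129.8]), array([-0.01,  0.2 , -1.31]), 24.6, 88.2)
down True (16.73, array([533.9, 173.6,  79.4]), array([-0.14,  1.31,  4.74]), 24.9, 89.4)
```

Run:
```python
from h import *
Z=81.3
T=lambda n,z=Z: F(n-140,z)
bot.servo_line(T(-94),speed=20); print(st())
h=bot.servo_line(T(30),speed=50,until_force=8); bot.dwell(.3); print(h,st())
b=np.mean([np.dot(bot.read_state()['ft_force'],D) for _ in range(5)])
h=bot.servo_line(T(99),speed=14,until_force=3.5)
s=st(); n=np.dot(np.array(s[1])-ENT,D)+140; print(h,s,'nose',n,'base',b)
bot.dwell(.2); 
for _ in range(4): print(np.round(bot.read_state()['ft_force'],2)); bot.dwell(.05)
```

```text
(17.0, array([533.8, 173.5,  81.1]), array([ 0.04,  0.34, -1.4 ]), 24.7, 88.3)
False (19.93, array([535.2,  49.5,  81.3]), array([ 0.82,  0.14, -1.62]), 25.0, 88.3)
True (23.04, array([535.5,   1.1,  80.9]), array([ 0.11,  1.28, -1.41]), 24.9, 88.4) nose 78.39394594013203 base -0.1273628394127023
[-0.01 -0.86  0.61]
[ 0.24 -1.04  1.08]
[-0.32 -0.71  1.11]
[ 1.48 -0.52  1.5 ]
```

```bash
cat >> h.py <<'E'
def f(k=8):
    a=[]
    for _ in range(k): bot.dwell(.02); a.append(bot.read_state()['ft_force'])
    a=np.mean(a,0); return -a@D, a[2]
def nose(): return (np.array(bot.read_state()['ee_pos'])-ENT)@D+140
T=lambda n,z=81.3: F(n-140,z)
E
python3 - <<'E'
from h import *
print(f())
n=79
while n<=101:
    bot.servo_line(T(n,81.6),speed=12); a,z=f(4); print(n,round(nose(),2),round(a,2),round(z,2),round(bot.read_state()['clock'],2))
    if a>4: break
    n+=1
E
```

```text
(np.float64(-0.48679722964772076), np.float64(1.5193225559486538))
79 78.72 4.85 -2.54 23.9
```

Run:
```python
from h import *
n=80
while n<=90:
    bot.servo_line(T(n,81.6),speed=12); a,z=f(5); print(n,round(nose(),2),round(a,2),round(z,2),round(bot.read_state()['clock'],2))
    if a>11.3: break
    n+=1
```

```text
80 79.84 4.96 -2.37 24.23
81 80.77 5.61 -2.58 24.57
82 81.68 6.55 -2.44 24.9
83 82.56 7.44 -2.3 25.23
84 83.46 8.81 -0.91 25.57
85 84.36 9.56 -1.16 25.9
86 85.22 10.27 -0.92 26.23
87 86.15 11.73 -1.31 26.57
```

Run:
```python
from h import *
for n in (87.7,86.7,85.7,84.7,83.7,82.7,81.7,80.7,79.7,78.7,77.7):
    bot.servo_line(T(n,81.6),speed=12); a,z=f(5); print(n,round(nose(),2),round(a,2),round(z,2),round(bot.read_state()['clock'],2))
    if a<1: break
```

```text
87.7 86.73 12.23 -0.22 26.9
86.7 85.72 12.63 -0.98 27.23
85.7 84.83 11.27 -0.89 27.57
84.7 83.98 10.44 -1.34 27.9
83.7 83.09 8.78 -1.38 28.23
82.7 82.22 8.46 -2.04 28.57
81.7 81.33 7.09 -1.99 28.9
80.7 80.87 1.91 -1.25 29.23
79.7 79.81 0.29 -1.95 29.57
```

The force fell from 7 N to 0 at once at nose ≈ 81 mm, where a loose block would have followed the stick back to ≈ 78 mm, so the catch holds. Next I draw the stick out and set it back.

Run:
```python
from h import *
bot.servo_line(T(-90,81.6),speed=70); print(st())
bot.servo_line(T(-90,140),speed=100)
bot.move_to([563,251,110],tq(103.5)); bot.dwell(.2); print(st())
bot.servo_line([563,251,60],speed=80)
h=bot.servo_line([563,251,47],speed=15,until_force=4); print(h,st())
bot.move_gripper(60); bot.servo_line([563,251,150],speed=100)
bot.move_to([535,60,290],tq(FA)); c=cam('wrist'); print(st())
w=cloud(c); m=(np.hypot(w[...,0]-563,w[...,1]-251)<40)&(w[...,2]>60)&(w[...,2]<76); print(cv2.minAreaRect(w[m][:,:2].astype(np.float32)) if m.sum()>5 else 0)
cv2.imwrite('pics/E.png',cv2.resize(c['image'],(800,600)))
t=cam('top'); cv2.imwrite('pics/top2.png',np.hstack([cv2.resize(t['image'][150:240,150:250],(400,360)),cv2.resize(t['image'][150:240,240:360],(400,300))[:300] if 0 else cv2.resize(t['image'][160:230,262:345],(400,360))]))
```

```text
(32.14, array([534. , 169.3,  81.6]), array([ 0.11, -0.05, -0.98]), 25.0, 88.3)
(33.53, array([563.1, 250.2, 110.4]), array([-0.87,  0.13, -1.45]), 24.9, 88.3)
True (34.94, array([563. , 251. ,  50.7]), array([-1.63,  0.1 ,  5.32]), 25.4, 89.5)
(37.52, array([535. ,  61. , 288.7]), array([0.2 , 0.23, 0.46]), 60.0, 0.0)
((564.8231811523438, 235.1402587890625), (6.669117450714111, 24.60616683959961), 87.85911560058594)
```

View pics/E.png

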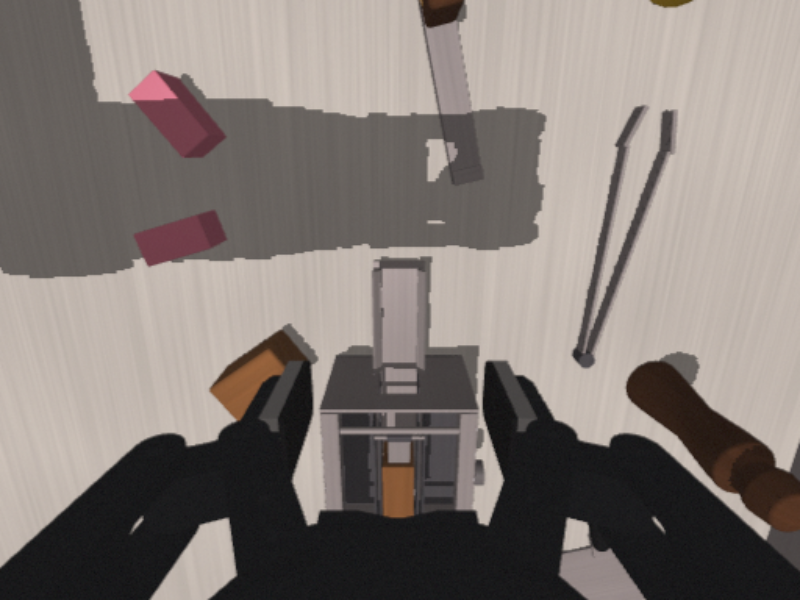

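View pics/top2.png

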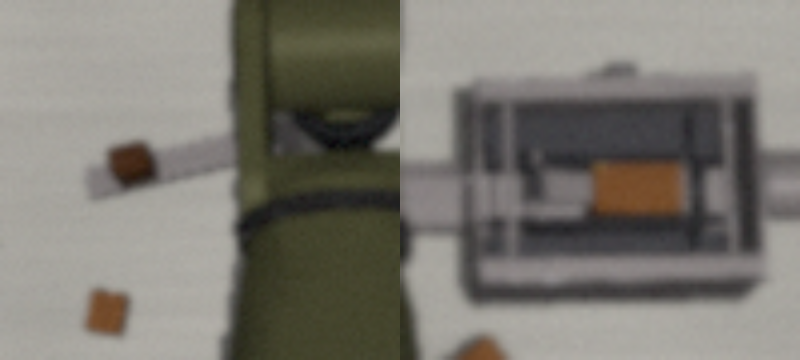

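In both pictures the block sits in the box between catch and plate: wrist view (398,485), enlarged top crop (637,188). The stick stands upright at its old place, with its handle at (440,10) in the wrist view.

```bash
python3 -c "
from h import *
print(bot.finish_job())"
```

```text
the job is handed in; nothing more can be done
None
```

The job is handed in at about 38 s: the block is caught behind the catch against the spring plate (peak push about 12.6 N), the stick stands upright back in its old place, and I moved nothing else.

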